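# Check the trolley's brake lever

## Robot

A 7-joint arm with a two-finger parallel gripper is mounted at the origin on the work surface. World frame = base frame: x ahead of the robot, y to its left, z up, the work surface at z = 0. Lengths are in m, angles in degrees, forces in N, time in s.
With the tool pointing down it reaches from about 0.4 to 0.875 m from the base axis. Payload 4.4 kg.
Tool frame: the origin (TCP) lies on the centre line of the jaws, within the pads' length; the fingertips stand 14 mm ahead of it and the grasp point (between the pads) lies 5 mm behind it; z points along the fingers, y is the line along which they close (so a half turn about z gives the same grasp; the last joint's range is limited). The gripper opens to 85 mm and grips with 20 to 120 N. Pads are 22 mm wide; open, the fingers measure 114 mm over their backs; the gripper's body (76 mm by 85 mm) begins 54 mm behind the grasp point. The pads swing forward as they close: fully open they stand 13 mm farther back than shut.
Start: joints at [-73.442, 36.005, 2.206, 86.941, -1.547, 57.084, -1.146], TCP at [0.226, 0.61, 0.245] pointing down, gripper open.
Joint ranges: [-175.42, 175.42], [-21.48, 121.26], [-71.46, 75.88], [10.55, 141.38], [-63.04, 243.04], [13.31, 113.54], [-168.57, 168.57]. Speed limits (degrees/s): [147.25, 147.25, 180, 180, 180, 180, 180].

## Interface

Orientations are given as [roll, pitch, yaw] about the fixed x, y, z axes, in that order (R = Rz(yaw) Ry(pitch) Rx(roll)).
In Python, from workcell import bot gives the robot as it stands. The module is installed in compiled form; this text tells all that it offers.
- The arm moves only by the tool drive_tool, never from a script. Its argument "increments" is a list of rows, each a list of 4 numbers: the shift along the tool's x, y, z in m, then the turn about the tool's z in rad. A call has 1 to 20 rows; each row is the pose to reach, as a shift and turn from the pose commanded when the call began, along the tool's axes at that moment; what a row does not reach only later rows make up. A row lasts 1/10 s, in which the tool goes at most 50 mm and 8.59 degrees, less where a joint would pass 70% of its speed; a pose out of reach is approached as far as the arm can. A call with a gripper value outside its range is refused whole. "fingers" is the opening, from -1 (shut) to 1 (fully open), set as the call begins (left out, the last holds). The fingers move at their own pace and stop on an object; the grip force is fixed at half the most. Time passes only in rows, so rows that repeat a pose let the fingers close. It gives the time, the measured TCP pose, the force, the opening and the grip force at its end, in the units of the state.
- bot.read_state(): the state, without advancing time (a new reading comes with each control period).
- bot.get_image(name): name is "side" or "top" or "wrist"; returns a dict with "frame" (400x640x3 uint8, blue, green, red), "z_map" (400x640 float32, m along the optical axis (not along the pixel's ray), 0 where there is no reading), "fx", "fy", "cx", "cy" (pixels), "camera_from_world" (4x4, takes a point from world to camera coordinates). Camera axes: x right, y down, z forward; pixel columns grow to the right and rows downward; lengths in m; the calibration is good to about 2 mm. A picture is of the moment at which its call begins.
- bot.finish_job(): hands the job in; it is judged then, once.
Trained networks look in a picture, given as the dict that the camera call returned (one of the last four; its "shot" number tells which), for a name from the list of things; names that differ only in an ending like _2 or _b are one class to them, and where a whole thing is asked for, a point or a joint stands for the part that bears it (a point fixed in the world has none). Each returns a list of dicts, best first, with "score" (0 to 1); they miss things now and then, are a little off and sometimes report something else, mostly with a low value. They report only what shows in the picture. A call takes as long as a camera call.
- bot.cut_out(thing, picture): "mask" (400x640 bool, what is visible of it) and "location" ([column, row] in pixels, amid what is visible of it).
The state is a dict: "time_s": time; "qpos": joint angles; "qd": joint speeds; "joint_efforts": joint torques, N m; "eef_pos": TCP position; "tool_rot": TCP orientation; "wrist_force": force on the tool from outside, world axes, zero at the start; "wrist_torque": the same for the moment, N m; "opening": finger opening in m; "gripper_force": force on a finger pad.
Only numpy, scipy, OpenCV 4.12 (cv2) and the standard library are available. Lean on these libraries where they do the work, as an engineer would, in place of code of your own. Each camera call takes 0.05 s, during which the arm holds its last target. There are 200 camera calls.

## Task

The push handle of an instrument trolley is bolted up for service; check the longer of its two hand levers, the brake. With the outside of the fingers on its outer face, press it in towards the bar as far as it will go, without forcing it, and keep it against its stop for about two seconds; then ease it all the way back out instead of letting it snap, and move clear. Do not pinch the lever or touch the bar, and leave the short lever and everything standing around as they are.

Things in the scene. Friction and masses are not known exactly. Their poses are not given: they have to be found in the camera images.
- brake_lever (a joint): angle of the long brake lever about its upright pivot, rad: 0 = out (at rest, held there by a spring), growing as it is pressed in towards the bar, 0.34 = against its rigid stop, still about 25 mm short of the bar. At point brake_press it takes about 6 N to start it and 12 N to reach the stop
- brake_press (a point): point on the outer face (away from the bar, towards the robot) of the brake lever, half-way up, 110 mm from the pivot: a good place to press. Moves with the lever. x axis = square into the face, the way to press; y = along the lever to its ball end; z up. Pressed, the lever turns clockwise seen from above and the point runs about 37 mm along an arc
- brake_pivot (a point): pivot axis of the brake lever, 160 mm above the table, 40 mm on the robot's side of the bar's axis; x axis = square towards the bar, y axis along the bar, z up. At rest the lever's y axis is turned 0.42 rad (anticlockwise seen from above) away from the bar; at its stop 0.08 rad
- brake_face: outer half of the brake lever's blade, bare aluminium, 6 mm thick: the face to press. The whole blade is 22 mm tall (centre 160 mm above the table), 12 mm thick, 18 to 140 mm from the pivot, with a 22 mm ball at its end, 148 mm from the pivot. Origin on the pivot axis, axes as point brake_press
- brake_back: inner half of the brake lever's blade, black plastic, 6 mm thick, facing the bar: not to be touched (no pinching). Origin and axes as brake_face
- push_bar: fixed unit: base plate 130 x 540 x 12 mm, posts at y = -250 and 250 mm, between them a cream bar, 26 mm in diameter (32 at the rubber grips), axis 160 mm above the table. Origin on the table under the bar's middle; y along the bar, x away from the levers. Two dark clamps (within 24 mm of the bar's height) each carry a lever that points to +y; which of the two places the brake has varies
- lock_tip (a point): round end (26 mm in diameter, 18 mm tall) of the short lever (a tilt lock, 91 mm long), 160 mm above the table, 78 mm from its own pivot; it stays at whatever angle it is left. Not to be moved
- grease_jar: jar, 48 mm in diameter, 70 mm tall, standing on the base plate beyond the bar; origin under its centre
- bolt: steel bolt standing on its head on the base plate beyond the bar, 28 mm in diameter, 65 mm tall; origin under its centre
- flange: steel pipe flange on the table before the levers, 70 mm in diameter, 46 mm tall; origin under its centre
- spanner: spanner lying on the table before the levers, 170 mm long along its x; origin under its middle
- funnel: plastic funnel standing mouth down on the table, 80 mm in diameter, 90 mm tall; origin under its centre
- solvent: bottle beyond the +y end of the bar, 64 mm in diameter, 180 mm tall; origin under its centre
- tin: steel tin beyond the -y end of the bar, 74 mm in diameter, 100 mm tall; origin under its centre

How it is judged (in metres and radians):
On the way:
1. the brake lever is held in against its stop (0.32 rad or more) by the fingers on its outer face for 1 s (value of joint brake_lever above 0.32 rad and contact force between the fingers and brake_face above 3 N), for 1 s.
At the end, for the whole second after the job is handed in: the brake lever, after its press, is back out at rest (under 0.02 rad) and still; the short lever's end is within 8 mm and every loose thing within 15 mm of where it was (value of joint brake_lever below 0.02 rad and velocity of joint brake_lever between -0.05 and 0.05 rad/s and distance of lock_tip from where it was at the start of the episode below 0.008 m and distance of each of grease_jar, bolt, flange, spanner, funnel, solvent, tin from where it was at the start of the episode below 0.015 m); the robot touches nothing.
It fails at once if the brake lever is forced (over 60 N) (contact force between any of the fingers, the arm and brake_face above 60 N).
It fails at once if the brake lever snaps back (faster than 2.5 rad/s) (velocity of joint brake_lever below -2.5 rad/s).
It fails at once if the brake lever's inner side is touched or pinched (contact force between the fingers and brake_back above 1.5 N).
It fails at once if the bar or its frame is touched (over 2 N) (contact force between any of the fingers, the arm and push_bar above 2 N).
It fails at once if the short lever is moved (8 mm at its end), or something standing around is moved over 15 mm or lifted (distance of lock_tip from where it was at the start of the episode above 0.008 m or distance of any of grease_jar, bolt, flange, spanner, funnel, solvent, tin from where it was at the start of the episode above 0.015 m).
It also fails if it takes over 42 s, if anything falls off the work surface, if the arm or the gripper's body presses on something with over 40 N, if the wrist force passes 120 N, or if a joint passes its speed limit or range.

## Working session

There is one attempt and no reset: what is moved stays moved. The work goes in short steps, Python scripts to look and compute and a tool call to move; the robot and the scene stay as the last step left them, time stands still between calls to the robot, and variables do not carry over. Pictures are saved under pics/ and viewed, at most 10 in all, crops included, and the job is handed in when it is done.

Besides the shell and the picture viewer there is one more tool, called in YAML: its name, and indented under it one key for each argument. drive_tool: Moves the arm, as the interface text tells. Its arguments: {"type":"object","properties":{"increments":{"type":"array","items":{"type":"array","items":{"type":"number"}}},"fingers":{"type":"number"}},"required":["increments"]}

```bash
mkdir -p pics; cat > h.py <<'E'
from workcell import bot
import numpy as np, cv2
def pts(p,mask):
    v,u=np.nonzero(mask&(p["z_map"]>0)); z=p["z_map"][v,u]
    c=np.stack([(u-p["cx"])/p["fx"]*z,(v-p["cy"])/p["fy"]*z,z,np.ones_like(z)])
    return (np.linalg.inv(p["camera_from_world"])@c)[:3].T
E
python3 - <<'E'
from h import *
s=bot.read_state(); print(s["time_s"],s["eef_pos"],s["tool_rot"],s["opening"])
np.set_printoptions(precision=3,suppress=True)
ims=[]
for n in("top","side"):
    p=bot.get_image(n); ims.append(p["frame"])
    for t in("brake_face","brake_back","brake_lever","lock_tip","push_bar","flange","spanner","funnel","solvent","tin"):
        for d in bot.cut_out(t,p)[:2]:
            q=pts(p,d["mask"])
            if len(q): print(n,t,round(d["score"],2),np.round(d["location"]),len(q),np.median(q,0),np.percentile(q,3,0),np.percentile(q,97,0))
    cv2.imwrite(f"pics/{n}.png",p["frame"])
E
```

```text
0.0 [0.225564   0.60896    0.24438865] [-1.79889833e+02  7.75255968e-04  1.59673851e+02] 0.08567413329688918
top brake_face 0.43 [358. 231.] 144 [ 0.469 -0.076  0.17 ] [ 0.454 -0.128  0.158] [ 0.484 -0.026  0.174]
top brake_back 0.28 [311. 197.] 7354 [0.569 0.053 0.014] [ 0.506 -0.199  0.007] [0.662 0.296 0.176]
top brake_lever 0.55 [357. 232.] 319 [ 0.471 -0.077  0.17 ] [ 0.45  -0.144  0.156] [ 0.49  -0.008  0.174]
top lock_tip 0.63 [265. 201.] 171 [0.523 0.152 0.168] [0.514 0.11  0.155] [0.532 0.177 0.173]
top push_bar 0.73 [311. 195.] 7393 [0.569 0.051 0.014] [ 0.504 -0.197  0.007] [0.663 0.296 0.176]
top flange 0.82 [284. 251.] 459 [0.411 0.115 0.016] [0.383 0.088 0.009] [0.441 0.145 0.049]
top spanner 0.68 [350. 279.] 420 [ 0.347 -0.083  0.007] [ 0.298 -0.152 -0.001] [ 0.403 -0.025  0.012]
top spanner 0.22 [190. 199.] 747 [0.511 0.362 0.118] [0.488 0.344 0.022] [0.543 0.391 0.181]
top funnel 0.97 [239. 244.] 667 [0.412 0.237 0.018] [ 0.381  0.207 -0.   ] [0.449 0.279 0.073]
top solvent 0.61 [190. 201.] 767 [0.511 0.362 0.118] [0.488 0.344 0.015] [0.543 0.392 0.181]
top tin 0.9 [
[... 591 characters left out ...]
48 0.172]
side push_bar 0.33 [352. 230.] 403 [ 0.595 -0.036  0.06 ] [ 0.578 -0.044  0.014] [ 0.616 -0.004  0.084]
side flange 0.79 [285. 214.] 378 [0.412 0.105 0.016] [0.383 0.084 0.003] [0.442 0.138 0.048]
side spanner 0.57 [269. 269.] 459 [ 0.353 -0.091  0.007] [ 0.298 -0.158 -0.001] [ 0.406 -0.022  0.01 ]
side funnel 0.71 [284. 193.] 320 [0.414 0.226 0.019] [0.38  0.206 0.002] [0.446 0.246 0.066]
side solvent 0.75 [314. 152.] 624 [0.514 0.355 0.097] [0.488 0.343 0.009] [0.544 0.377 0.18 ]
side solvent 0.31 [307. 306.] 1345 [ 0.443 -0.273  0.09 ] [ 0.412 -0.286  0.012] [ 0.475 -0.227  0.102]
side tin 0.95 [307. 304.] 1450 [ 0.444 -0.272  0.088] [ 0.41  -0.286  0.006] [ 0.477 -0.221  0.102]
```

```bash
python3 - <<'E'
from h import *
np.set_printoptions(precision=4,suppress=True)
out=[]
for n in("top","side"):
    p=bot.get_image(n)
    d=bot.cut_out("brake_lever",p)[0]; q=pts(p,d["mask"]); q=q[(q[:,2]>.165)&(q[:,2]<.178)]
    f=cv2.fitLine(q[:,:2].astype(np.float32),cv2.DIST_HUBER,0,.01,.01).ravel(); 
    print(n,"lever",f,np.degrees(np.arctan2(f[1],f[0])),q.min(0),q.max(0))
    # bar top
    a=pts(p,np.ones((400,640),bool)); a=a[(a[:,2]>.165)&(a[:,2]<.18)&(a[:,0]>.5)&(a[:,0]<.62)&(a[:,1]>-.2)&(a[:,1]<.3)]
    g=cv2.fitLine(a[:,:2].astype(np.float32),cv2.DIST_HUBER,0,.01,.01).ravel(); print("bar",g,np.degrees(np.arctan2(g[1],g[0])),a.min(0),a.max(0))
    im=p["frame"].copy(); im[d["mask"]]=im[d["mask"]]//2+np.uint8([0,0,127])
    out.append(cv2.resize(im[130:330,150:450],(600,400) if 0 else (450,300)))
    b=cv2.resize(p["frame"][130:330,170:450],(420,300))
    out[-1]=np.hstack([b,cv2.resize(im[130:330,250:450],(300,300))])
cv2.imwrite("pics/both.png",np.vstack(out))
E
```

```text
top lever [ 0.275  -0.9614  0.4703 -0.0706] -74.038345 [ 0.4441 -0.1463  0.1652] [ 0.4945 -0.0029  0.1773]
bar [0.1361 0.9907 0.5684 0.1093] 82.175835 [ 0.5    -0.1994  0.165 ] [0.6122 0.3    0.18  ]Traceback (most recent call last):
  File "<stdin>", line 6, in <module>
IndexError: list index out of range
```

```bash
python3 - <<'E'
from h import *
np.set_printoptions(precision=4,suppress=True)
p=bot.get_image("top")
a=pts(p,np.ones((400,640),bool)); 
m=(a[:,2]>.165)&(a[:,2]<.177)&(a[:,0]>.525)&(a[:,0]<.62)&(a[:,1]>-.2)&(a[:,1]<.3)
g=cv2.fitLine(a[m][:,:2].astype(np.float32),cv2.DIST_HUBER,0,.005,.01).ravel()
print("bar",g,np.degrees(np.arctan2(g[1],g[0])))
b=a[(a[:,2]>.15)&(a[:,2]<.18)&(a[:,0]>.4)&(a[:,0]<.55)&(a[:,1]>-.2)&(a[:,1]<.03)]
n=np.array([g[1],-g[0]])*np.sign(g[1]); t=g[:2]*np.sign(g[1])
d=(b[:,:2]-g[2:])@n; s=(b[:,:2]-g[2:])@t
print("off/s/z range of lever pts",d.min(),s[d<-.045].min(),s[d<-.045].max())
L=np.array([-.275,.9614]);l0=np.array([.4703,-.0706])
# pivot: on lever line, 40 mm from bar axis
k=(-.040-(l0-g[2:])@n)/(L@n); piv=l0+k*L; print("pivot",piv,"tip dist",((b[:,:2]-piv)@L)[d<-.045].max())
P=piv+.11*L; N=np.array([L[1],-L[0]]); print("press centre",P,"face",P-.006*N,"N",N)
def px(x,z=.171):
    c=p["camera_from_world"]@np.r_[x,z,1]; return int(p["fx"]*c[0]/c[2]+p["cx"]),int(p["fy"]*c[1]/c[2]+p["cy"])
im=p["frame"].copy(); big=cv2.resize(im[150:300,180:440],(780,450),interpolation=cv2.INTER_CUBIC)
for x in(piv,P-.006*N,piv+.148*L,g[2:]):
    u,v=px(x); cv2.circle(big,((u-180)*3,(v-150)*3),4,(0,0,255),1)
cv2.imwrite("pics/top2.png",big)
E
```

```text
bar [0.1281 0.9918 0.5625 0.0654] 82.642456
off/s/z range of lever pts -0.1081209476840319 -0.25948869923525164 -0.07959465995124042
pivot [ 0.4939 -0.1532] tip dist 0.15814064236304287
press centre [ 0.4637 -0.0475] face [ 0.4579 -0.0491] N [0.9614 0.275 ]
```

View pics/top2.png

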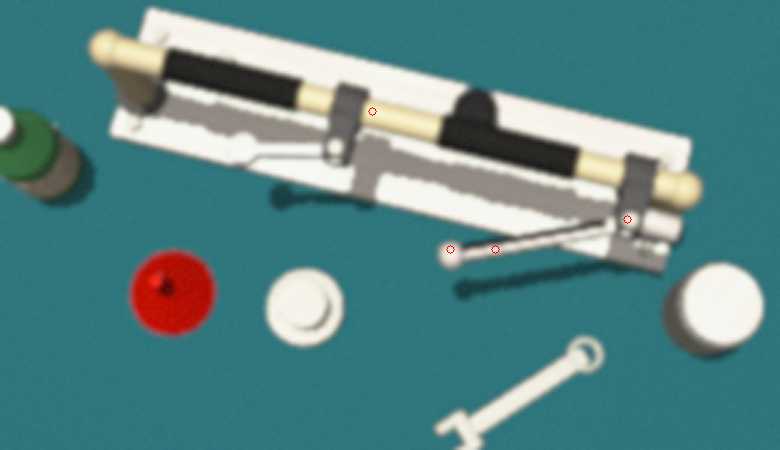

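drive_tool:
  increments:
    - [-0.015,-0.013,0,0.06]
    - [-0.045,-0.04,0,0.18]
    - [-0.075,-0.066,0,0.3]
    - [-0.105,-0.093,0,0.42]
    - [-0.137,-0.12,0,0.55]
    - [-0.17,-0.15,0,0.68]
    - [-0.2,-0.176,0,0.8]
    - [-0.235,-0.205,0,0.94]
    - [-0.27,-0.235,0,1.08]
    - [-0.3,-0.265,0,1.2]
    - [-0.315,-0.295,0,1.32]
    - [-0.327,-0.325,0,1.45]
    - [-0.34,-0.355,0,1.58]
    - [-0.352,-0.385,0,1.7]
    - [-0.365,-0.415,0,1.83]
    - [-0.378,-0.445,0,1.96]
    - [-0.39,-0.475,0,2.1]
    - [-0.402,-0.505,0,2.25]
    - [-0.414,-0.535,0,2.38]
    - [-0.422,-0.554,0,2.508]
  fingers: -1

```text
time_s: 3.35
eef_pos: [0.4291, -0.0589, 0.2457]
tool_rot: [180.0, -0.1, 15.5]
wrist_force: [-0.4, 0.0, -0.1]
opening: 0.0
gripper_force: 0.0
```

drive_tool:
  increments:
    - [0,0,0.008,0]
    - [0,0,0.02,0]
    - [0,0,0.035,0]
    - [0,0,0.05,0]
    - [0,0,0.065,0]
    - [0,0,0.078,0]
    - [0,0,0.086,0]
    - [0,0,0.086,0]
    - [0,0,0.086,0]

```text
time_s: 4.25
eef_pos: [0.429, -0.0561, 0.1592]
tool_rot: [-180.0, 0.0, 16.0]
wrist_force: [-0.0, -1.2, 0.2]
opening: -0.0001
gripper_force: 0.0
```

```bash
python3 - <<'E'
from h import *
s=bot.read_state(); print(s["eef_pos"],s["tool_rot"],s["wrist_force"])
a=bot.get_image("wrist")["frame"]; b=bot.get_image("side")["frame"]
cv2.imwrite("pics/w1.png",np.vstack([cv2.resize(a,(480,300)),cv2.resize(b[130:280,220:460],(480,300),interpolation=cv2.INTER_CUBIC)]))
E
```

```text
[ 0.42902687 -0.05611698  0.15920571] [-1.79978879e+02  1.43480803e-02  1.60404647e+01] [-0.01213984 -1.17734048  0.1668226 ]
```

View pics/w1.png

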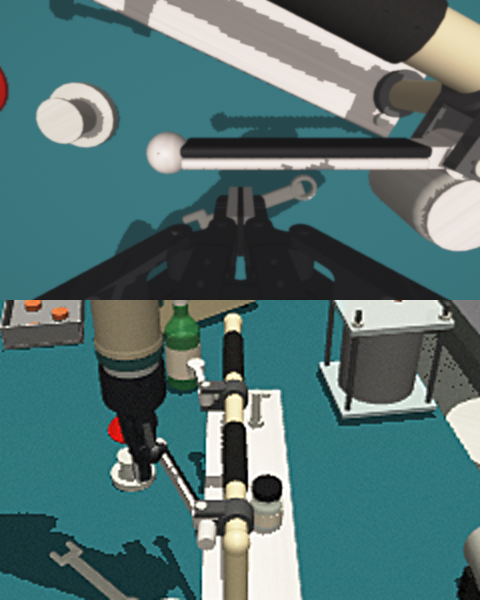

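drive_tool:
  increments:
    - [0.004,0,0,0]
    - [0.008,0,0,0]
    - [0.012,0,0,0]
    - [0.015,0,0,0]
    - [0.017,0,0,0]
    - [0.019,0,0,0]
    - [0.021,0,0,0.02]
    - [0.024,0,0,0.05]
    - [0.027,0,0,0.075]
    - [0.03,-0.001,0,0.1]
    - [0.033,-0.001,0,0.13]
    - [0.036,-0.001,0,0.155]
    - [0.039,-0.001,0,0.18]
    - [0.041,-0.001,0,0.2]
    - [0.041,-0.001,0,0.2]

```text
time_s: 5.85
eef_pos: [0.4649, -0.0445, 0.1589]
tool_rot: [-179.9, 0.4, 4.4]
wrist_force: [-7.4, -1.1, 7.0]
opening: -0.0001
gripper_force: 4.1
```

```bash
python3 - <<'E'
from h import *
s=bot.read_state(); print(s["eef_pos"],s["tool_rot"],s["wrist_force"],s["wrist_torque"])
p=bot.get_image("wrist")
np.set_printoptions(precision=4,suppress=True)
for n in("wrist","top"):
    p=bot.get_image(n)
    for d in bot.cut_out("brake_lever",p)[:1]:
        q=pts(p,d["mask"]); q=q[(q[:,2]>.165)&(q[:,2]<.174)&(q[:,0]>.42)]
        f=cv2.fitLine(q[:,:2].astype(np.float32),cv2.DIST_HUBER,0,.005,.01).ravel(); print(n,len(q),f,np.degrees(np.arctan2(f[1],f[0])))
E
```

```text
[ 0.46489152 -0.04452546  0.15893987] [-179.91330586    0.35009319    4.4221542 ] [-7.35752094 -1.13544378  6.96031685] [-0.29350317  1.58056206  0.07108563]
wrist 12901 [ 0.1091 -0.994   0.4859 -0.0711] -83.736496
top 48 [ 0.0293  0.9996  0.4887 -0.1285] 88.32206
```

drive_tool:
  increments:
    - [0.002,0,0,0.02]
    - [0.004,0,0,0.04]
    - [0.006,0,0,0.06]
    - [0.008,0,0,0.07]
    - [0.01,-0.001,0,0.09]
    - [0.012,-0.001,0,0.11]
    - [0.014,-0.001,0,0.12]
    - [0.016,-0.001,0,0.14]
    - [0.0175,-0.001,0,0.14]
    - [0.019,-0.001,0,0.14]
    - [0.02,-0.001,0,0.14]
    - [0.02,-0.001,0,0.14]

```text
time_s: 7.3
eef_pos: [0.4832, -0.0415, 0.1588]
tool_rot: [-179.9, 0.5, -3.6]
wrist_force: [-11.9, -0.8, 9.0]
opening: 0.0001
gripper_force: 5.6
```

drive_tool:
  increments:
    - [0.001,0,0,0]
    - [0.002,0,0,0]
    - [0.003,0,0,0]
    - [0.0035,0,0,0]
    - [0.0035,0,0,0]

```text
time_s: 7.8
eef_pos: [0.4835, -0.0415, 0.1586]
tool_rot: [-179.8, 0.9, -3.6]
wrist_force: [-16.0, -0.7, 15.6]
opening: 0.0002
gripper_force: 9.0
```

```bash
python3 - <<'E'
from h import *
s=bot.read_state(); print(s["eef_pos"],s["tool_rot"],s["wrist_force"],s["wrist_torque"])
p=bot.get_image("wrist")
d=bot.cut_out("brake_lever",p)[0]
q=pts(p,d["mask"]); q=q[(q[:,2]>.165)&(q[:,2]<.174)&(q[:,0]>.42)]
f=cv2.fitLine(q[:,:2].astype(np.float32),cv2.DIST_HUBER,0,.005,.01).ravel(); print(len(q),f,np.degrees(np.arctan2(f[1],f[0])))
E
```

```text
[ 0.48354887 -0.04147661  0.15857644] [-179.79766117    0.85571012   -3.61607306] [-15.96206689  -0.73383298  15.62404317] [-0.0045042   3.4831345   0.00506866]
12992 [ 0.06197301  0.9980778   0.5000143  -0.07057191] 86.44693
```

drive_tool:
  increments:
    - [0.001,0,0,0]
    - [0.001,0,0,0]
    - [0.001,0,0,0]
    - [0.001,0,0,0]
    - [0.001,0,0,0]
    - [0.001,0,0,0]
    - [0.001,0,0,0]
    - [0.001,0,0,0]
    - [0.001,0,0,0]
    - [0.001,0,0,0]
    - [0.001,0,0,0]
    - [0.001,0,0,0]
    - [0.001,0,0,0]
    - [0.001,0,0,0]
    - [0.001,0,0,0]
    - [0.001,0,0,0]
    - [0.001,0,0,0]
    - [0.001,0,0,0]
    - [0.001,0,0,0]
    - [0.001,0,0,0]

```text
time_s: 9.9
eef_pos: [0.4836, -0.0415, 0.1585]
tool_rot: [-179.8, 1.0, -3.6]
wrist_force: [-20.5, -0.1, 17.3]
opening: 0.0003
gripper_force: 10.1
```

drive_tool:
  increments:
    - [-0.002,0,0,0]
    - [-0.004,0,0,0]
    - [-0.006,0,0,0]
    - [-0.008,0,0,0]
    - [-0.01,0,0,-0.02]
    - [-0.012,0.001,0,-0.04]
    - [-0.014,0.001,0,-0.06]
    - [-0.016,0.002,0,-0.075]
    - [-0.018,0.002,0,-0.09]
    - [-0.02,0.003,0,-0.11]
    - [-0.022,0.003,0,-0.13]
    - [-0.024,0.004,0,-0.15]
    - [-0.026,0.005,0,-0.17]
    - [-0.028,0.005,0,-0.19]
    - [-0.03,0.006,0,-0.21]
    - [-0.032,0.007,0,-0.23]
    - [-0.034,0.008,0,-0.25]
    - [-0.036,0.009,0,-0.27]
    - [-0.038,0.01,0,-0.285]
    - [-0.04,0.011,0,-0.3]

```text
time_s: 11.9
eef_pos: [0.4486, -0.0503, 0.1587]
tool_rot: [-179.8, 0.3, 13.7]
wrist_force: [-6.2, -0.4, 2.9]
opening: -0.0
gripper_force: 3.0
```

drive_tool:
  increments:
    - [-0.002,0,0,-0.02]
    - [-0.004,0,0,-0.04]
    - [-0.006,0,0,-0.04]
    - [-0.008,0,0,-0.04]
    - [-0.01,0,0,-0.04]
    - [-0.012,0,0,-0.04]
    - [-0.015,0,0,-0.04]
    - [-0.019,0,0,-0.04]
    - [-0.023,0,0,-0.04]
    - [-0.027,0,0,-0.04]
    - [-0.027,0,0,-0.04]

```text
time_s: 13.0
eef_pos: [0.4249, -0.057, 0.1593]
tool_rot: [-180.0, 0.0, 15.9]
wrist_force: [0.2, -0.4, 0.6]
opening: 0.0
gripper_force: 0.0
```

drive_tool:
  increments:
    - [0,0,-0.01,0]
    - [0,0,-0.03,0]
    - [0,0,-0.06,0]
    - [0,0,-0.09,0]
    - [0,0,-0.11,0]
    - [0,0,-0.12,0]
    - [0,0,-0.12,0]
    - [0,0,-0.12,0]
    - [0,0,-0.12,0]

```text
time_s: 13.9
eef_pos: [0.425, -0.0567, 0.2784]
tool_rot: [-180.0, 0.1, 16.0]
wrist_force: [0.5, 0.4, -0.3]
opening: -0.0003
gripper_force: 0.0
```

```bash
python3 - <<'E'
from h import *
s=bot.read_state(); print(s["time_s"],s["eef_pos"],s["wrist_force"],s["qd"])
p=bot.get_image("wrist")
for d in bot.cut_out("brake_lever",p)[:1]:
    q=pts(p,d["mask"]); q=q[(q[:,2]>.165)&(q[:,2]<.174)&(q[:,0]>.42)]
    f=cv2.fitLine(q[:,:2].astype(np.float32),cv2.DIST_HUBER,0,.005,.01).ravel(); print(len(q),f,np.degrees(np.arctan2(f[1],f[0])))
p=bot.get_image("top")
cv2.imwrite("pics/end.png",np.vstack([cv2.resize(bot.get_image("wrist")["frame"],(480,300)),cv2.resize(p["frame"][130:300,160:432],(480,300))]))
E
```

```text
13.9 [ 0.42498349 -0.05674958  0.27840573] [ 0.46178705  0.43002042 -0.29634839] [ 0.14851197  0.28849045 -0.0055562  -0.15604812  0.04430919  0.03964538
  0.0651752 ]
3943 [ 0.27153516 -0.9624285   0.47043362 -0.07334397] -74.244354
```

View pics/end.png

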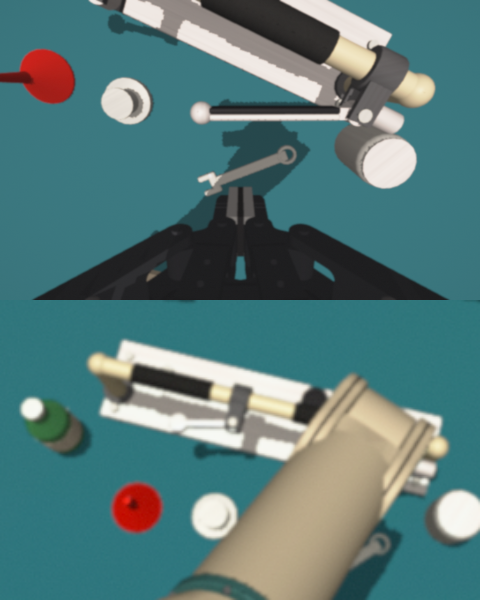

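The lever is back at its rest angle (105.8° against about 106° before), the gripper is clear above it, and nothing else looks disturbed.

```bash
python3 -c "
from workcell import bot
print(bot.finish_job())"
```

```text
the job is handed in; nothing more can be done
None
```

I pressed the brake lever to its stop, held it there for about 2 s at 16–20 N, eased it back out to rest, moved the gripper clear and handed the job in; the hand-in returned no verdict.

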